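Sort the fence fixings into their two-layer box

ROBOT

A 6-joint arm with a two-finger parallel gripper is mounted at the origin on a cart in front of the work surface, level with it; the furniture and walls round the work are solid. World frame = base frame: x ahead of the robot, y to its left, z up, the work surface at z = 0. Lengths are in m, angles in rad, forces in N, time in s.
With the tool pointing down it reaches from about 0.25 to 0.775 m from the base axis. Payload 4 kg.
Tool frame: the origin (TCP) lies at the centre of the arm's flange, where the gripper is bolted on; the fingertips stand 199 mm ahead of it and the grasp point (between the pads) lies 180 mm ahead of it (robot.tcp_to_tips is the z of the fingertips in the tool frame, in m); z points along the fingers, y is the line along which they close (so a half turn about z gives the same grasp; the last joint's range is limited). The gripper opens to 94 mm and grips with 3 to 60 N. Pads are 16 mm wide; open, the fingers measure 119 mm over their backs; the gripper's body (75 mm by 177 mm) begins 78 mm behind the grasp point.
Start: joints at [-1.329, 0.087, 1.371, -0, 1.684, -0.103], TCP at [0.186, -0.518, 0.405] pointing down, gripper open.
Joint ranges: [-3.1, 3.1], [-0.76, 2.03], [0.27, 2.55], [-1.08, 4.22], [0.17, 2.65], [-2.57, 2.57]. Speed limits (rad/s): [2.79, 2.79, 3.14, 3.14, 3.14, 3.14].

INTERFACE

Orientations are given as [roll, pitch, yaw] about the fixed x, y, z axes, in that order (R = Rz(yaw) Ry(pitch) Rx(roll)).
In Python, from bench import robot gives the robot as it stands.
- The arm moves only by the tool play_rows, never from a script. Its arguments are lists of equal length, an entry for each row: "translation": the shift along the tool's x, y, z scaled (see below), a list of three; "twist": the turn, a rotation vector about the tool's x, y, z scaled (see below), a list of three; "gripper": the opening, from -1 (shut) to 1 (fully open). A call has 1 to 8 rows; each row shifts and turns the commanded pose from where the row before left it, along the tool's axes as they then stand; what a row does not reach is not made up. The controller multiplies each number of a shift by 0.04 m and each number of a turn by 0.1 rad. A row lasts 1/10 s, in which the tool goes at most 50 mm and 8.59 degrees, less where a joint would pass 70% of its speed; a pose out of reach is approached as far as the arm can. A call with a number of a shift or a turn outside -1 to 1 is refused whole. A call with a gripper value outside its range is refused whole. The fingers move at their own pace and stop on an object; the grip force is fixed at half the most. Time passes only in rows, so rows that do not move let the fingers close. It gives the time, the measured TCP pose, the force, the opening and the grip force at its end, in the units of the state.
- robot.get_obs(): the state, without advancing time (a new reading comes with each control period).
- robot.snapshot(name): name is "side" or "top"; returns the picture (384x512x3 uint8, red, green, blue); there is no depth.
- robot.camera_model(name): a dict with "camera_matrix" (3x3 intrinsics, pixels), "rvec" (rotation vector, rad) and "tvec" (3), from world to camera coordinates, as OpenCV has them. Camera axes: x right, y down, z forward; pixel columns grow to the right and rows downward; lengths in m; the calibration is good to about 2 mm. A picture is of the moment at which its call begins. camera_model takes no time and is no camera call.
- robot.close_job(): hands the job in; it is judged then, once.
Trained networks look in the newest picture that a camera, given by its name, has taken for a name from the list of things; names that differ only in an ending like _2 or _b are one class to them, and where a whole thing is asked for, a point or a joint stands for the part that bears it (a point fixed in the world has none). Each returns a list of dicts, best first, with "score" (0 to 1); they miss things now and then, are a little off and sometimes report something else, mostly with a low value. They report only what shows in the picture. A call takes as long as a camera call.
- robot.recognise(name, camera): "centre" ([x, y, z] in m, in world coordinates, good to about 4 mm: the middle of the surface that is visible of it).
- robot.spot_point(name, camera): "centre" ([x, y, z] in m, in world coordinates, good to about 4 mm: a listed point, or the origin of a listed thing).
The state is a dict: "time": time; "joint_positions": joint angles; "qvel": joint speeds; "joint_torque": joint torques, N m; "tool_pos": TCP position; "ee_rot": TCP orientation; "wrist_force": force on the tool from outside, world axes, zero at the start; "wrist_torque": the same for the moment, N m; "width": finger opening in m; "finger_force": force on a finger pad.
Only numpy, scipy, OpenCV 4.12 (cv2) and the standard library are available. Lean on these libraries where they do the work, as an engineer would, in place of code of your own. Each camera call takes 0.05 s, during which the arm holds its last target. There are 200 camera calls.

TASK

Sort the loose fence fixings into the blue fixings box: lay the hex bolt in the V-notched cradle on the box floor and the wooden wedge flat in the rubber-matted bay beside it, then set the aluminium lift-out tray in the box above them, sitting fully down and level on its corner posts. The large nut belongs flat in the tray's yellow well and the small nut flat in its red well. Leave the file, the pale lath and the sharpening stone where they lie.

Things in the scene. Friction and masses are not known exactly. Their poses are not given: they have to be found in the camera images.
- fixings_box: Fixed blue box, outside 178x126x68 mm, inside 170x118, floor 10. Origin: underside centre; x long side, z up. Divider at x=0, 22 high. +x bay: two steel V saddles (30 wide, 8 thick, 29 high) at x=43, y=+-24; bolt shank lies along y in them, axis 25 above underside, origin at x=43, y=0, either way. -x bay: black mat, wedge along y at x=-40, y=0. Corner posts 17x17, tops 44 high, carry the tray.
- lift_tray: Aluminium tray 160x108x24 mm, floor 10, 220 g. Origin: underside centre; x long side, z up. Bail handle over x=0: dark bar 10 thick, 62 long along y, axis 46 above underside; pinch along x. Wells 77x104 centred at x=+40 (yellow, large hexagon) and x=-40 (red, small hexagon), 22 high wall between. Fits the box with 5 mm all round, long side to long side, either way; home 44 above box underside.
- bolt: Grey steel hex bolt lying down, 98 mm long along its y (head at +y, 27 mm wide; shank 16 mm thick), 160 g. Origin: under the middle of its length, on the table; the shank's axis is about 10 mm above the origin. Grasp the shank across, closing along x.
- wedge: Dark sawn wooden wedge lying flat, 31 mm wide (x), 85 mm long (y), 25 mm high at the thick end, 60 g. Origin: centre of the underside. Grasp across its width, closing along x.
- big_nut: Large grey hex nut lying flat, 36 mm across the flats (along x), 41 mm over the corners (y), 19 mm high, 110 g. Origin: centre of the underside.
- small_nut: Small grey hex nut lying flat, 24 mm across the flats (along x), 27 mm over the corners (y), 13 mm high, 34 g. Origin: centre of the underside.
- file: Bystander: flat file with wooden handle, 330 mm long (y), 26 mm wide, lying at the back near the timber blocks. Origin: centre of the underside. Leave it.
- lath: Bystander: pale thin wooden lath, 201 mm long (y), 24 mm wide, 9 mm high, lying at the left. Origin: centre of the underside. Leave it.
- stone: Bystander: brown and grey sharpening stone, 52 x 160 (y) x 26 mm, lying at the back right. Origin: centre of the underside. Leave it.

How it is judged:
By the outcome, as a careful person would: the job done as asked, in the order asked, and still so for the second after the job is handed in, with the robot touching nothing.
It also fails if it takes over 115 s, if anything falls off the work surface, if the arm or the gripper's body presses on something with over 40 N, if the wrist force passes 120 N, or if a joint passes its speed limit or range.

## Working session

There is one attempt and no reset: what is moved stays moved. The work goes in short steps, Python scripts to look and compute and a tool call to move; the robot and the scene stay as the last step left them, time stands still between calls to the robot, and variables do not carry over. Pictures are saved under pics/ and viewed, at most 14 in all, crops included, and the job is handed in when it is done.

Besides the shell and the picture viewer there is one more tool, called as name(argument=value, ...), one argument or row to a line, values as JSON. play_rows: Moves the arm, as the interface text tells. Its arguments: {"type":"object","properties":{"translation":{"type":"array","items":{"type":"array","items":{"type":"number","minimum":-1,"maximum":1}}},"twist":{"type":"array","items":{"type":"array","items":{"type":"number","minimum":-1,"maximum":1}}},"gripper":{"type":"array","items":{"type":"number"}}},"required":["translation","twist","gripper"]}

```bash
ls; mkdir -p pics; python3 - <<'E'
from bench import robot
import cv2
for n in("top","side"):
    im=robot.snapshot(n); cv2.imwrite(f"pics/{n}0.png",im[:,:,::-1])
    m=robot.camera_model(n); print(n,m)
    for t in "fixings_box lift_tray bolt wedge big_nut small_nut".split():
        print(t,[(r['centre'],r['score']) for r in robot.spot_point(t,n)[:2]])
o=robot.get_obs();print(o)
E
```

```text
pics
top {'camera_matrix': array([[374.04432409,   0.        , 261.09085703],
       [  0.        , 374.04432409, 192.431982  ],
       [  0.        ,   0.        ,   1.        ]]), 'rvec': array([ 2.11711734, -2.12860357,  0.20056678]), 'tvec': array([0.17843828, 0.54462973, 0.85489667])}
fixings_box []
lift_tray [([0.4707, 0.3454, 0.0044], 0.81)]
bolt [([0.5452, 0.0252, -0.0022], 0.79)]
wedge [([0.4491, 0.157, -0.0014], 0.78)]
big_nut [([0.4489, 0.0351, -0.0052], 0.43)]
small_nut [([0.6395, 0.129, 0.0012], 0.69), ([0.5547, 0.1259, 0.0042], 0.53)]
side {'camera_matrix': array([[365.20076363,   0.        , 257.66263548],
       [  0.        , 365.20076363, 179.50999936],
       [  0.        ,   0.        ,   1.        ]]), 'rvec': array([ 1.96024773,  0.88185791, -0.48001154]), 'tvec': array([-0.48779584, -0.12549781,  1.26270162])}
fixings_box [([0.4579, -0.1323, -0.0007], 0.94)]
lift_tray [([0.4678, 0.3482, -0.0002], 0.63)]
bolt [([0.5407, 0.0264, 0.0027], 0.49)]
wedge [([0.4473, 0.1577, -0.0013], 0.62)]
big_nut [([0.4465, 0.0331, -0.0002], 0.51)]
small_nut [([0.5519, 0.1269, -0.0004], 0.54)]
{'time': 0.7, 'joint_positions': array([-1.32913043e+00,  8.71348066e-02,  1.37068158e+00, -1.72954778e-06,
        1.68359877e+00, -1.03119962e-01]), 'qvel': array([-0.00196617,  0.00067395,  0.00069588,  0.00015314, -0.00148702,
        0.00046127]), 'joint_torque': array([-6.68417870e-04, -3.39908409e+01, -3.02518523e+01,  7.18224957e-02,
        2.36072426e-02,  1.91484396e-06]), 'tool_pos': array([ 0.18587939, -0.51762446,  0.4047509 ]), 'ee_rot': array([3.14141628e+00, 1.99804259e-05, 3.44785660e-01]), 'wrist_force': array([ 0.68103354, -0.3442149 , -0.25322155]), 'wrist_torque': array([-0.00713976, -0.00410063,  0.02069848]), 'finger_force': 0.0, 'width': 0.09381494526606117}
```

View pics/top0.png

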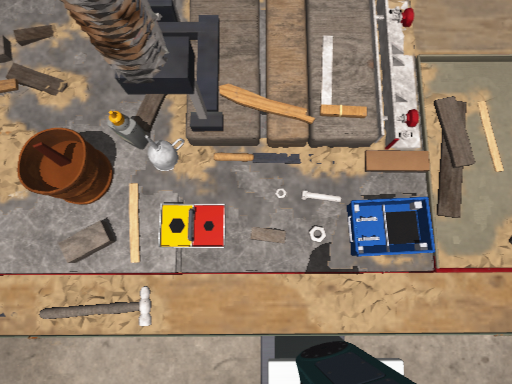

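View pics/side0.png

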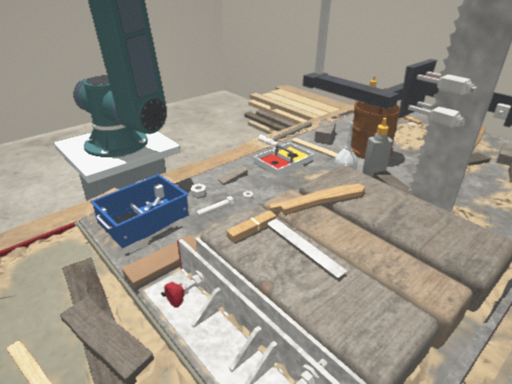

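```bash
cat > h.py <<'E'
import cv2,numpy as np
from bench import robot
def px2w(n,uv,z):
    m=robot.camera_model(n);R=cv2.Rodrigues(m['rvec'])[0];C=-R.T@m['tvec']
    d=R.T@np.linalg.inv(m['camera_matrix'])@np.array([*uv,1.]);return C+d*(z-C[2])/d[2]
def w2px(n,p):
    m=robot.camera_model(n);return cv2.projectPoints(np.array(p,float).reshape(-1,3),m['rvec'],m['tvec'],m['camera_matrix'],None)[0].reshape(-1,2)
E
python3 - <<'E'
import cv2,numpy as np
im=cv2.imread("pics/top0.png")
a=cv2.resize(im[183:268,240:440],None,fx=4,fy=4,interpolation=cv2.INTER_CUBIC)
b=cv2.resize(im[195:255,152:237],None,fx=4,fy=4,interpolation=cv2.INTER_CUBIC)
c=np.zeros((340+240,800,3),np.uint8);c[:340]=a;c[340:,:340]=b
s=cv2.imread("pics/side0.png")[170:250,85:200]
c[340:,340:340+345]=cv2.resize(s,(345,240),interpolation=cv2.INTER_CUBIC)
cv2.imwrite("pics/c0.png",c)
E
```

```text
(no output)
```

View pics/c0.png

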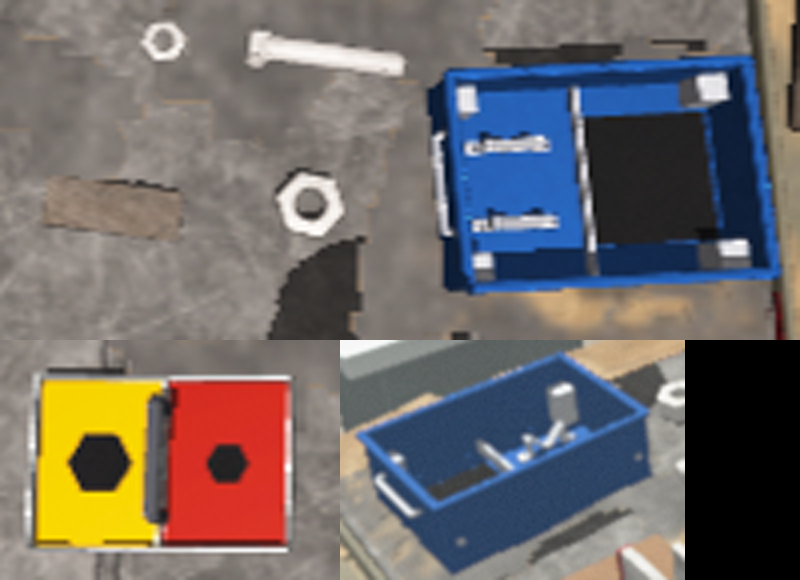

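```bash
cat > m.py <<'E'
from h import *
from scipy.optimize import least_squares
A=lambda x,y:((x+.5)/4-.5+240,(y+.5)/4-.5+183)
B=lambda x,y:((x+.5)/4-.5+152,(y-340+.5)/4-.5+195)
S=lambda x,y:((x-340+.5)/3-.5+85,(y-340+.5)/3-.5+170)
def fit(loc,obs,g):
    def P(v):
        c,s=np.cos(v[2]),np.sin(v[2]);return [[v[0]+c*a-s*b,v[1]+s*a+c*b,z] for a,b,z in loc]
    def f(v):
        w=P(v);return np.concatenate([w2px(cam,w[i])[0]-uv for cam,i,uv in obs])
    r=least_squares(f,g);return r.x,np.round(r.fun,1)
# local: box +x = world +y, box +y = world -x at yaw 90
q=[(89,-63),(-89,-63),(-89,63),(89,63)]
loc=[(a/1e3,b/1e3,.068) for a,b in q]
top=[A(445,72),A(752,58),A(779,278),A(467,290)]
side=[S(650,411),S(432,508),S(357,437),S(562,352)]
if __name__=="__main__":
    for o in ([("top",i,p) for i,p in enumerate(top)],[("side",i,p) for i,p in enumerate(side)],[("top",i,p) for i,p in enumerate(top)]+[("side",i,p) for i,p in enumerate(side)]):
        print("box",*fit(loc,o,[.458,-.13,1.57]))
    lt=[(a/1e3,b/1e3,.024) for a,b in [(80,-54),(-80,-54),(-80,54),(80,54)]]
    tp=[B(36,374),B(292,377),B(290,550),B(27,548)]
    print("tray",*fit(lt,[("top",i,p) for i,p in enumerate(tp)],[.47,.346,1.57]))
    h=px2w("top",A(248,48),.011);e=px2w("top",A(404,66),.011);print("bolt",(h+e)/2,h-e,np.linalg.norm(h-e),np.arctan2(*(h-e)[1::-1]))
    w=[px2w("top",A(*p),z) for p,z in [((47,178),.018),((183,187),.018),((181,240),.018),((43,225),.018)]]
    print("wedge",np.mean(w,0),w[0]-w[1],w[3]-w[2],np.linalg.norm(w[0]-w[3]),np.linalg.norm(w[1]-w[2]))
    print("bign",px2w("top",A(310,204),.019),"small",px2w("top",A(164,41),.013))
    d=px2w("top",A(277,200),.019)-px2w("top",A(344,205),.019);print(d)
E
python3 m.py
```

```text
box [ 0.46108453 -0.1308094   1.60816889] [ 1.1  0.3 -0.8  0.7 -0.7 -0.6  0.4 -0.3]
box [ 0.46224696 -0.13450918  1.61346326] [-1.3  0.6  0.8  0.1  0.4 -1.  -0.2  0.9]
box [ 0.46112577 -0.13252816  1.60994641] [ 1.8  0.4 -0.1  0.6  0.1 -0.7  1.2 -0.2 -0.8  0.2  1.4 -0.5  1.1 -1.6
  0.5  0.5]
tray [0.47042447 0.34578993 1.55973538] [ 0.  -0.1  0.4 -0.5 -0.2  0.2 -0.2  0.3]
bolt [0.54103071 0.02386486 0.011     ] [0.01208302 0.09814287 0.        ] 0.0988838801342055 1.4482961896590127
wedge [0.44650996 0.15905441 0.018     ] [0.00600735 0.08388855 0.        ] [0.00959814 0.08456526 0.        ] 0.028957061398700547 0.03249180909378976
bign [0.44787441 0.03820567 0.019     ] small [0.5514888  0.12610475 0.013     ]
[0.00328874 0.04109945 0.        ]
```

```bash
cat > go.py <<'E'
import sys
from h import *
x,y,z,yaw=map(float,sys.argv[1:5])
o=robot.get_obs();p=o['tool_pos'];y0=o['ee_rot'][2]
d=np.array([x,y,z])-p
for n,a in(("cur",y0),("tgt",yaw)):
    c,s=np.cos(a),np.sin(a);print(n,np.round(np.array([c*d[0]+s*d[1],s*d[0]-c*d[1],-d[2]])/.04,2))
print("turn z",round(((y0-yaw+np.pi)%(2*np.pi)-np.pi)/.1,2),"t",o['time'],"w",o['width'],"q",np.round(o['joint_positions'],2),"rot",np.round(o['ee_rot'],3),p)
E
python3 go.py .541 .024 .28 1.448
```

```text
cur [12.93 -9.74  3.12]
tgt [14.53  7.15  3.12]
turn z -11.03 t 0.7 w 0.09381494526606117 q [-1.33  0.09  1.37 -0.    1.68 -0.1 ] rot [3.141 0.    0.345] [ 0.18587939 -0.51762446  0.4047509 ]
```

play_rows(
  translation=[
    [0.81, -0.61, 0],
    [0.81, -0.61, 0],
    [0.81, -0.61, 0],
    [0.81, -0.61, 0],
    [0.81, -0.61, 0],
    [0.81, -0.61, 0],
    [0.81, -0.61, 0],
    [0.81, -0.61, 0],
  ],
  twist=[
    [0, 0, 0],
    [0, 0, 0],
    [0, 0, 0],
    [0, 0, 0],
    [0, 0, 0],
    [0, 0, 0],
    [0, 0, 0],
    [0, 0, 0],
  ],
  gripper=[0.2, 0.2, 0.2, 0.2, 0.2, 0.2, 0.2, 0.2],
)

```text
time: 1.5
tool_pos: [0.3644, -0.2448, 0.405]
ee_rot: [3.141, -0.0, 0.344]
wrist_force: [2.0, -0.7, 0.2]
width: 0.0564
finger_force: 0.0
```

play_rows(
  translation=[
    [0.81, -0.61, 0],
    [0.81, -0.61, 0],
    [0.81, -0.61, 0],
    [0.81, -0.61, 0],
    [0.81, -0.61, 0],
    [0.81, -0.61, 0],
    [0.81, -0.61, 0],
    [0.81, -0.61, 0],
  ],
  twist=[
    [0, 0, 0],
    [0, 0, 0],
    [0, 0, 0],
    [0, 0, 0],
    [0, 0, 0],
    [0, 0, 0],
    [0, 0, 0],
    [0, 0, 0],
  ],
  gripper=[0.2, 0.2, 0.2, 0.2, 0.2, 0.2, 0.2, 0.2],
)

```text
time: 2.3
tool_pos: [0.5425, 0.0267, 0.4048]
ee_rot: [3.141, -0.0, 0.345]
wrist_force: [0.4, 0.0, 0.2]
width: 0.0563
finger_force: 0.0
```

play_rows(
  translation=[
    [0, 0, 0.3],
    [0, 0, 0.3],
    [0, 0, 0.3],
    [0, 0, 0.3],
    [0, 0, 0.3],
    [0, 0, 0.3],
    [0, 0, 0.3],
    [0, 0, 0.3],
  ],
  twist=[
    [0, 0, -1],
    [0, 0, -1],
    [0, 0, -1],
    [0, 0, -1],
    [0, 0, -1],
    [0, 0, -1],
    [0, 0, -1],
    [0, 0, -1],
  ],
  gripper=[0.2, 0.2, 0.2, 0.2, 0.2, 0.2, 0.2, 0.2],
)

```text
time: 3.1
tool_pos: [0.5418, 0.025, 0.3082]
ee_rot: [3.141, 0.0, 1.149]
wrist_force: [0.5, 0.5, 0.3]
width: 0.0567
finger_force: 0.0
```

play_rows(
  translation=[
    [0, 0, 0.3],
    [0, 0, 0.3],
    [0, 0, 0],
    [0, 0, 0],
  ],
  twist=[
    [0, 0, -1],
    [0, 0, -1],
    [0, 0, -1],
    [0, 0, 0],
  ],
  gripper=[0.2, 0.2, 0.2, 0.2],
)

```text
time: 3.5
tool_pos: [0.5417, 0.025, 0.2841]
ee_rot: [-3.141, 0.0, 1.445]
wrist_force: [-0.4, 0.2, 0.4]
width: 0.0567
finger_force: 0.0
```

```bash
python3 go.py .541 .024 .201 1.448
```

```text
cur [-0.03 -0.01  2.08]
tgt [-0.03 -0.01  2.08]
turn z -0.03 t 3.5 w 0.05667856015208994 q [-0.06  0.13  1.57 -0.    1.45  0.07] rot [-3.141  0.     1.445] [0.54172338 0.02500754 0.28413662]
```

play_rows(
  translation=[
    [0, 0, 0.7],
    [0, 0, 0.7],
    [0, 0, 0.4],
    [0, 0, 0.25],
    [0, 0, 0],
    [0, 0, 0],
    [0, 0, 0],
    [0, 0, 0],
  ],
  twist=[
    [0, 0, 0],
    [0, 0, 0],
    [0, 0, 0],
    [0, 0, 0],
    [0, 0, 0],
    [0, 0, 0],
    [0, 0, 0],
    [0, 0, 0],
  ],
  gripper=[0.2, 0.2, 0.2, 0.2, 0.2, -1, -1, -1],
)

```text
time: 4.3
tool_pos: [0.5424, 0.025, 0.204]
ee_rot: [3.139, -0.0, 1.445]
wrist_force: [0.0, -0.5, 0.6]
width: 0.0358
finger_force: 0.0
```

play_rows(
  translation=[
    [0, 0, 0],
    [0, 0, -0.3],
    [0, 0, -0.7],
    [0, 0, -0.7],
    [0, 0, -0.7],
    [0, 0, -0.7],
    [0, 0, -0.7],
    [0, 0, 0],
  ],
  twist=[
    [0, 0, 0],
    [0, 0, 0],
    [0, 0, 1],
    [0, 0, 1],
    [0, 0, 1],
    [0, 0, 1],
    [0, 0, 1],
    [0, 0, 1],
  ],
  gripper=[-1, -1, -1, -1, -1, -1, -1, -1],
)

```text
time: 5.1
tool_pos: [0.5425, 0.025, 0.3614]
ee_rot: [3.133, -0.007, 0.841]
wrist_force: [0.4, 0.1, 0.8]
width: 0.0002
finger_force: 0.0
```

play_rows(
  translation=[
    [0, 0, 0],
    [0, 0, 0],
    [0, 0, 0],
    [0, 0, 0],
    [0, 0, 0],
    [0, 0, 0],
    [0, 0, 0],
    [0, 0, 0],
  ],
  twist=[
    [0, 0, 1],
    [0, 0, 1],
    [0, 0, 1],
    [0, 0, 1],
    [0, 0, 1],
    [0, 0, 1],
    [0, 0, 1],
    [0, 0, 1],
  ],
  gripper=[-1, -1, -1, -1, -1, -1, -1, -1],
)

```text
time: 5.9
tool_pos: [0.5417, 0.025, 0.3559]
ee_rot: [3.141, -0.001, 0.041]
wrist_force: [-0.6, -0.2, -0.6]
width: 0.0006
finger_force: 0.0
```

```bash
python3 go.py .459 -.089 .32 0.039
```

```text
cur [-2.18  2.76  0.9 ]
tgt [-2.18  2.77  0.9 ]
turn z 0.02 t 5.9 w 0.0006365311312901839 q [-0.06  0.08  1.47 -0.    1.59  1.47] rot [ 3.141e+00 -1.000e-03  4.100e-02] [0.54170888 0.02500923 0.35588424]
```

```bash
python3 - <<'E'
from h import *
for n in("top","side"):
    im=robot.snapshot(n); cv2.imwrite(f"pics/{n}1.png",im[:,:,::-1])
    print(n,[(r['centre'],r['score']) for r in robot.spot_point("bolt",n)[:2]])
a=cv2.imread("pics/top1.png")[160:270,230:390];b=cv2.imread("pics/side1.png")[150:250,150:310]
cv2.imwrite("pics/c1.png",np.vstack([cv2.resize(a,(480,330)),cv2.resize(b,(480,270))]))
E
```

```text
top [([0.5442, 0.0267, -0.002], 0.74)]
side [([0.5431, 0.0233, 0.0022], 0.77)]
```

View pics/c1.png

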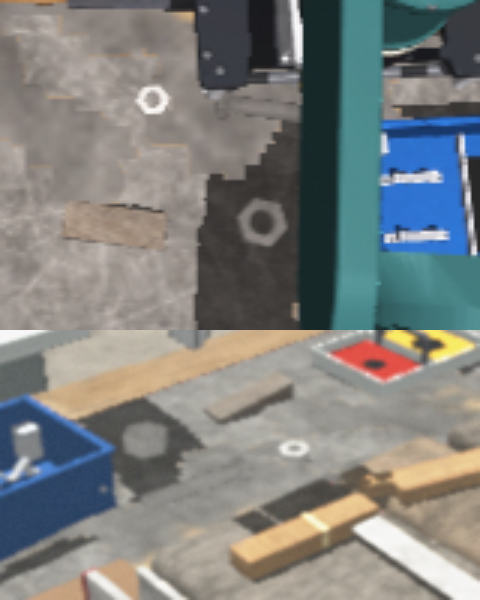

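The bolt is still in place (top crop about (255,107)); the fingers simply hadn't closed in time. I'll repeat with a longer close.

play_rows(
  translation=[
    [0, 0, 0],
    [0, 0, 0],
    [0, 0, 0],
    [0, 0, 0],
    [0, 0, 0],
    [0, 0, 0],
    [0, 0, 0],
    [0, 0, 0],
  ],
  twist=[
    [0, 0, -1],
    [0, 0, -1],
    [0, 0, -1],
    [0, 0, -1],
    [0, 0, -1],
    [0, 0, -1],
    [0, 0, -1],
    [0, 0, -1],
  ],
  gripper=[0, 0, 0, 0, 0, 0, 0, 0],
)

```text
time: 6.9
tool_pos: [0.5418, 0.025, 0.355]
ee_rot: [3.141, -0.0, 0.851]
wrist_force: [0.1, 0.2, -1.0]
width: 0.0471
finger_force: 0.0
```

play_rows(
  translation=[
    [0, 0, 0.3],
    [0, 0, 0.6],
    [0, 0, 0.7],
    [0, 0, 0.7],
    [0, 0, 0.7],
    [0, 0, 0.5],
    [0, 0, 0.35],
    [0, 0, 0],
  ],
  twist=[
    [0, 0, -1],
    [0, 0, -1],
    [0, 0, -1],
    [0, 0, -1],
    [0, 0, -1],
    [0, 0, -1],
    [0, 0, 0],
    [0, 0, 0],
  ],
  gripper=[0, 0, 0, 0, 0, 0, 0, 0],
)

```text
time: 7.7
tool_pos: [0.5419, 0.025, 0.2006]
ee_rot: [-3.141, 0.0, 1.444]
wrist_force: [0.2, -0.2, 0.6]
width: 0.0466
finger_force: 0.0
```

play_rows(
  translation=[
    [0, 0, 0],
    [0, 0, 0],
    [0, 0, 0],
    [0, 0, 0],
    [0, 0, 0],
    [0, 0, 0],
    [0, 0, 0],
  ],
  twist=[
    [0, 0, 0],
    [0, 0, 0],
    [0, 0, 0],
    [0, 0, 0],
    [0, 0, 0],
    [0, 0, 0],
    [0, 0, 0],
  ],
  gripper=[-1, -1, -1, -1, -1, -1, -1],
)

```text
time: 8.4
tool_pos: [0.5419, 0.025, 0.2009]
ee_rot: [3.141, 0.0, 1.445]
wrist_force: [-0.9, -0.6, 0.6]
width: 0.0152
finger_force: 30.0
```

play_rows(
  translation=[
    [0, 0, -0.3],
    [0, 0, -0.5],
    [0, 0, -0.5],
    [0, 0, -0.6],
    [0, 0, -0.6],
    [0, 0, -0.6],
    [0, 0, -0.4],
    [0, 0, 0],
  ],
  twist=[
    [0, 0, 0],
    [0, 0, 0.5],
    [0, 0, 0.8],
    [0, 0, 0.8],
    [0, 0, 0.8],
    [0, 0, 0.8],
    [0, 0, 0.8],
    [0, 0, 0.8],
  ],
  gripper=[-1, -1, -1, -1, -1, -1, -1, -1],
)

```text
time: 9.2
tool_pos: [0.5422, 0.025, 0.3447]
ee_rot: [3.136, -0.004, 0.912]
wrist_force: [0.3, -0.9, -1.0]
width: 0.015
finger_force: 30.0
```

play_rows(
  translation=[
    [0, 0, 0],
    [0, 0, 0],
    [0, 0, 0],
    [0, 0, 0],
    [0, 0, 0],
    [0, 0, 0],
    [0, 0, 0],
    [0, 0, 0],
  ],
  twist=[
    [0, 0, 1],
    [0, 0, 1],
    [0, 0, 1],
    [0, 0, 1],
    [0, 0, 1],
    [0, 0, 1],
    [0, 0, 1],
    [0, 0, 1],
  ],
  gripper=[-1, -1, -1, -1, -1, -1, -1, -1],
)

```text
time: 10.0
tool_pos: [0.5416, 0.025, 0.341]
ee_rot: [-3.142, 0.0, 0.111]
wrist_force: [-0.7, -0.0, -1.6]
width: 0.015
finger_force: 30.0
```

```bash
python3 go.py .459 -.089 .32 0.039
```

```text
cur [-2.37  2.61  0.52]
tgt [-2.17  2.77  0.52]
turn z 0.72 t 10.0 w 0.015009645469602243 q [-0.06  0.09  1.49 -0.    1.56  1.4 ] rot [-3.142  0.     0.111] [0.54158348 0.02503804 0.34097381]
```

play_rows(
  translation=[
    [0, 0, 0],
    [-0.36, 0.46, 0],
    [-0.36, 0.46, 0],
    [-0.36, 0.46, 0],
    [-0.36, 0.46, 0],
    [-0.36, 0.46, 0],
    [-0.36, 0.46, 0],
    [0, 0, 0.5],
  ],
  twist=[
    [0, 0, 0.72],
    [0, 0, 0],
    [0, 0, 0],
    [0, 0, 0],
    [0, 0, 0],
    [0, 0, 0],
    [0, 0, 0],
    [0, 0, 0],
  ],
  gripper=[-1, -1, -1, -1, -1, -1, -1, -1],
)

```text
time: 10.8
tool_pos: [0.4597, -0.0908, 0.3239]
ee_rot: [3.138, -0.006, 0.04]
wrist_force: [0.2, 0.0, -0.7]
width: 0.0153
finger_force: 30.0
```

```bash
python3 go.py .459 -.089 .25 0.039; python3 - <<'E'
from h import *
for n in("top","side"):
    im=robot.snapshot(n); cv2.imwrite(f"pics/{n}2.png",im[:,:,::-1])
    print(n,[(r['centre'],r['score']) for r in robot.spot_point("bolt",n)[:2]])
a=cv2.imread("pics/top2.png")[170:270,330:450];b=cv2.imread("pics/side2.png")[130:250,80:210]
cv2.imwrite("pics/c2.png",np.hstack([cv2.resize(a,(400,400)),cv2.resize(b,(400,400))]))
E
```

```text
cur [-0.02 -0.05  1.85]
tgt [-0.02 -0.05  1.85]
turn z 0.01 t 10.8 w 0.015260120064843976 q [-0.32 -0.07  1.69 -0.    1.51  1.22] rot [ 3.138 -0.006  0.04 ] [ 0.45973722 -0.09082706  0.32391949]
top [([0.4647, -0.0864, 0.1226], 0.47)]
side [([0.4559, -0.0872, 0.1227], 0.66)]
```

View pics/c2.png

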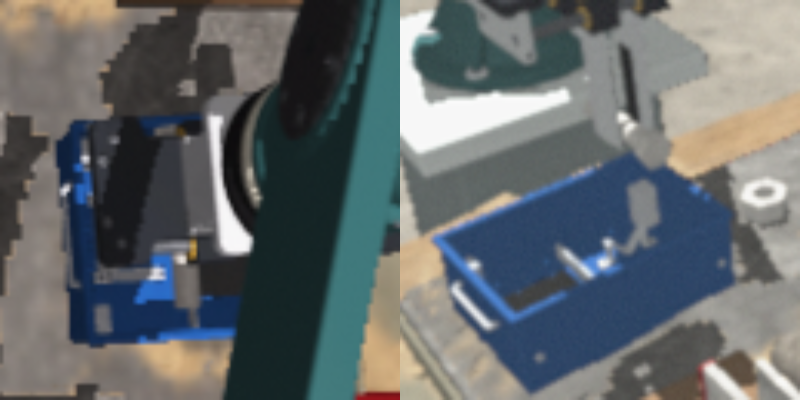

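```bash
python3 - <<'E'
from m import *
print((px2w("top",A(510,145),.027)+px2w("top",A(516.5,222),.027))/2)
# mat quad (white-box bay): black mat corners on floor z~.012
w=[px2w("top",A(*p),.012) for p in[(587,117),(705,112)]];print(w)
# divider top midpoint
print(px2w("top",A(584,182),.022), "inner floor/post tops")
print([px2w("top",A(*p),.044) for p in[(467,101),(483,264),(711,88),(733,247)]])
E
python3 go.py .460 -.089 .212 0.039
```

```text
[ 0.45918198 -0.08520877  0.027     ]
[array([ 0.50179941, -0.13813287,  0.012     ]), array([ 0.50455595, -0.21228986,  0.012     ])]
[ 0.46020826 -0.1301696   0.022     ] inner floor/post tops
[array([ 0.50763681, -0.05526755,  0.044     ]), array([ 0.40985997, -0.05958377,  0.044     ]), array([ 0.51480105, -0.20377524,  0.044     ]), array([ 0.41906429, -0.2088704 ,  0.044     ])]
cur [-0.    0.    2.72]
tgt [-0.    0.    2.72]
turn z 0.04 t 11.0 w 0.015164373652167018 q [-0.31 -0.06  1.69  0.    1.52  1.22] rot [-3.141e+00  1.000e-03  4.300e-02] [ 0.46003215 -0.0888297   0.32074203]
```

play_rows(
  translation=[
    [0, 0, 0.5],
    [0, 0, 0.5],
    [0, -0.03, 0.5],
    [0, 0, 0.4],
    [0, 0, 0.3],
    [0, 0, 0.2],
    [0, 0, 0.1],
    [0, 0, 0],
  ],
  twist=[
    [0, 0, 0],
    [0, 0, 0],
    [0, 0, 0],
    [0, 0, 0],
    [0, 0, 0],
    [0, 0, 0],
    [0, 0, 0],
    [0, 0, 0],
  ],
  gripper=[-1, -1, -1, -1, -1, -1, -1, -1],
)

```text
time: 11.8
tool_pos: [0.4603, -0.0877, 0.2207]
ee_rot: [3.142, 0.0, 0.043]
wrist_force: [-0.6, -0.0, -1.3]
width: 0.0151
finger_force: 30.0
```

play_rows(
  translation=[
    [0, 0, 0.05],
    [0, 0, 0],
  ],
  twist=[
    [0, 0, 0],
    [0, 0, 0],
  ],
  gripper=[-1, -1],
)

```text
time: 12.0
tool_pos: [0.4605, -0.0879, 0.2193]
ee_rot: [3.141, -0.001, 0.043]
wrist_force: [0.9, 0.8, -1.0]
width: 0.0151
finger_force: 30.0
```

play_rows(
  translation=[
    [0, 0, 0.05],
    [0, 0, 0.03],
    [0, 0, 0],
  ],
  twist=[
    [0, 0, 0],
    [0, 0, 0],
    [0, 0, 0],
  ],
  gripper=[-1, -1, -1],
)

```text
time: 12.3
tool_pos: [0.4608, -0.0884, 0.2168]
ee_rot: [3.139, -0.003, 0.043]
wrist_force: [-0.3, -2.9, 5.3]
width: 0.0151
finger_force: 30.0
```

play_rows(
  translation=[
    [0, 0, 0.03],
    [0, 0, 0],
  ],
  twist=[
    [0, 0, 0],
    [0, 0, 0],
  ],
  gripper=[-1, -1],
)

```text
time: 12.5
tool_pos: [0.4609, -0.0886, 0.2161]
ee_rot: [3.138, -0.003, 0.043]
wrist_force: [-0.5, -3.5, 7.0]
width: 0.015
finger_force: 30.0
```

play_rows(
  translation=[
    [0, 0, 0],
    [0, 0, 0],
    [0, 0, 0],
    [0, 0, 0],
    [0, 0, -0.3],
    [0, 0, -0.6],
    [0, 0, -1],
    [0, 0, -1],
  ],
  twist=[
    [0, 0, 0],
    [0, 0, 0],
    [0, 0, 0],
    [0, 0, 0],
    [0, 0, 0],
    [0, 0, 0],
    [0, 0, 0],
    [0, 0, 0],
  ],
  gripper=[-0.3, -0.3, -0.3, -0.3, -0.3, -0.3, -0.3, -0.3],
)

```text
time: 13.3
tool_pos: [0.4598, -0.0876, 0.3317]
ee_rot: [-3.141, 0.001, 0.043]
wrist_force: [0.4, 0.0, 1.1]
width: 0.0332
finger_force: 0.0
```

```bash
python3 go.py .4465 .158 .205 1.478
```

```text
cur [-0.07 -6.15  3.17]
tgt [ 6.08 -0.9   3.17]
turn z -14.35 t 13.3 w 0.0332190262987111 q [-0.31 -0.07  1.67  0.    1.54  1.22] rot [-3.141e+00  1.000e-03  4.300e-02] [ 0.45980997 -0.08755827  0.33169121]
```

play_rows(
  translation=[
    [-0.01, -0.77, 0],
    [-0.01, -0.77, 0],
    [-0.01, -0.77, 0],
    [-0.01, -0.77, 0],
    [-0.01, -0.77, 0],
    [-0.01, -0.77, 0],
    [-0.01, -0.77, 0],
    [-0.01, -0.77, 0],
  ],
  twist=[
    [0, 0, 0],
    [0, 0, 0],
    [0, 0, 0],
    [0, 0, 0],
    [0, 0, 0],
    [0, 0, 0],
    [0, 0, 0],
    [0, 0, 0],
  ],
  gripper=[0.2, 0.2, 0.2, 0.2, 0.2, 0.2, 0.2, 0.2],
)

```text
time: 14.1
tool_pos: [0.4461, 0.1596, 0.3312]
ee_rot: [-3.141, -0.001, 0.043]
wrist_force: [-0.3, 0.3, -0.1]
width: 0.0561
finger_force: 0.0
```

play_rows(
  translation=[
    [0, 0, 0],
    [0, 0, 0],
    [0, 0, 0],
    [0, 0, 0],
    [0, 0, 0],
    [0, 0, 0],
    [0, 0, 0],
    [0, 0, 0],
  ],
  twist=[
    [0, 0, -1],
    [0, 0, -1],
    [0, 0, -1],
    [0, 0, -1],
    [0, 0, -1],
    [0, 0, -1],
    [0, 0, -1],
    [0, 0, -1],
  ],
  gripper=[0.2, 0.2, 0.2, 0.2, 0.2, 0.2, 0.2, 0.2],
)

```text
time: 14.9
tool_pos: [0.4464, 0.1583, 0.3311]
ee_rot: [3.141, -0.001, 0.847]
wrist_force: [0.9, 0.7, 0.6]
width: 0.0562
finger_force: 0.0
```

play_rows(
  translation=[
    [0, 0, 0.2],
    [0, 0, 0.4],
    [0, 0, 0.5],
    [0, 0, 0.5],
    [0, 0, 0.4],
    [0, 0, 0.2],
    [0, 0, 0],
    [0, 0, 0],
  ],
  twist=[
    [0, 0, -1],
    [0, 0, -1],
    [0, 0, -1],
    [0, 0, -1],
    [0, 0, -1],
    [0, 0, -1],
    [0, 0, -0.35],
    [0, 0, 0],
  ],
  gripper=[0.2, 0.2, 0.2, 0.2, 0.2, 0.2, 0.2, 0.2],
)

```text
time: 15.7
tool_pos: [0.4464, 0.1583, 0.2426]
ee_rot: [-3.141, 0.0, 1.478]
wrist_force: [-0.1, -1.0, 0.1]
width: 0.0563
finger_force: 0.0
```

```bash
python3 go.py .4465 .158 .203 1.478; python3 - <<'E'
from h import *
for n in("top","side"):
    im=robot.snapshot(n); cv2.imwrite(f"pics/{n}3.png",im[:,:,::-1])
    for t in("wedge","bolt"): print(n,t,[(r['centre'],r['score']) for r in robot.spot_point(t,n)[:1]])
a=cv2.imread("pics/top3.png")[190:270,330:450];b=cv2.imread("pics/side3.png")[160:260,85:235]
cv2.imwrite("pics/c3.png",np.vstack([cv2.resize(a,(450,300)),cv2.resize(b,(450,300))]))
E
```

```text
cur [-0.01  0.    0.99]
tgt [-0.01  0.    0.99]
turn z -0.0 t 15.7 w 0.056280161628107214 q [0.22 0.01 1.78 0.   1.35 0.31] rot [-3.141  0.     1.478] [0.44642236 0.15830571 0.24255089]
top wedge []
top bolt [([0.4609, -0.0863, 0.0126], 0.72)]
side wedge [([0.4436, 0.1584, -0.0032], 0.59)]
side bolt [([0.4588, -0.0877, 0.0172], 0.64)]
```

View pics/c3.png

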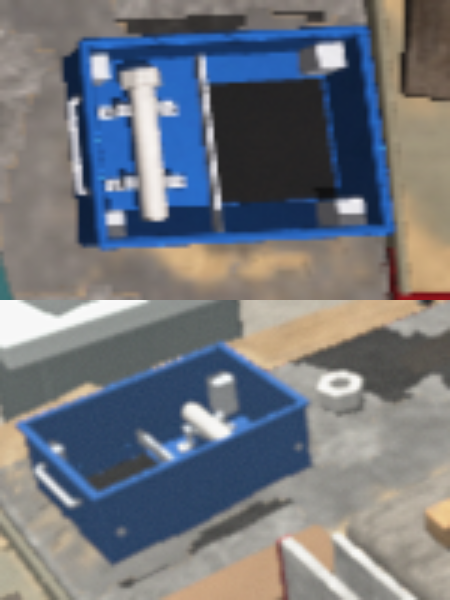

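play_rows(
  translation=[
    [0, 0, 0.4],
    [0, 0, 0.4],
    [0, 0, 0.2],
    [0, 0, 0],
    [0, 0, 0],
    [0, 0, 0],
    [0, 0, 0],
    [0, 0, 0],
  ],
  twist=[
    [0, 0, 0],
    [0, 0, 0],
    [0, 0, 0],
    [0, 0, 0],
    [0, 0, 0],
    [0, 0, 0],
    [0, 0, 0],
    [0, 0, 0],
  ],
  gripper=[0.2, 0.2, 0.2, -1, -1, -1, -1, -1],
)

```text
time: 16.8
tool_pos: [0.4468, 0.1583, 0.2032]
ee_rot: [3.14, -0.0, 1.478]
wrist_force: [-0.1, -0.2, 2.2]
width: 0.0303
finger_force: 29.9
```

play_rows(
  translation=[
    [0, 0, 0],
    [0, 0, 0],
    [0, 0, -0.3],
    [0, 0, -0.6],
    [0, 0, -0.7],
    [0, 0, -0.7],
    [0, 0, -0.7],
    [0, 0, -0.5],
  ],
  twist=[
    [0, 0, 0],
    [0, 0, 0],
    [0, 0, 0],
    [0, 0, 1],
    [0, 0, 1],
    [0, 0, 1],
    [0, 0, 1],
    [0, 0, 1],
  ],
  gripper=[-1, -1, -1, -1, -1, -1, -1, -1],
)

```text
time: 17.6
tool_pos: [0.4464, 0.1582, 0.3447]
ee_rot: [3.14, -0.001, 0.974]
wrist_force: [0.5, -0.9, 0.2]
width: 0.0301
finger_force: 29.9
```

play_rows(
  translation=[
    [0, 0, 0],
    [0, 0, 0],
    [0, 0, 0],
    [0, 0, 0],
    [0, 0, 0],
    [0, 0, 0],
    [0, 0, 0],
    [0, 0, 0],
  ],
  twist=[
    [0, 0, 1],
    [0, 0, 1],
    [0, 0, 1],
    [0, 0, 1],
    [0, 0, 1],
    [0, 0, 1],
    [0, 0, 1],
    [0, 0, 1],
  ],
  gripper=[-1, -1, -1, -1, -1, -1, -1, -1],
)

```text
time: 18.4
tool_pos: [0.4462, 0.1582, 0.3423]
ee_rot: [3.141, 0.001, 0.174]
wrist_force: [0.2, -0.6, -0.9]
width: 0.0305
finger_force: 29.9
```

```bash
python3 go.py .4627 -.172 .33 0.039
```

```text
cur [-1.02  8.2   0.31]
tgt [0.09 8.26 0.31]
turn z 1.35 t 18.4 w 0.030545040010410876 q [ 0.22 -0.06  1.65 -0.    1.56  1.62] rot [3.141e+00 1.000e-03 1.740e-01] [0.44619023 0.15818439 0.34234521]
```

play_rows(
  translation=[
    [0, 0, 0],
    [0, 0, 0],
    [0.01, 0.92, 0],
    [0.01, 0.92, 0],
    [0.01, 0.92, 0],
    [0.01, 0.92, 0],
    [0.01, 0.92, 0],
    [0.01, 0.92, 0],
  ],
  twist=[
    [0, 0, 0.7],
    [0, 0, 0.65],
    [0, 0, 0],
    [0, 0, 0],
    [0, 0, 0],
    [0, 0, 0],
    [0, 0, 0],
    [0, 0, 0],
  ],
  gripper=[-1, -1, -1, -1, -1, -1, -1, -1],
)

```text
time: 19.2
tool_pos: [0.4579, -0.0636, 0.3425]
ee_rot: [-3.142, 0.0, 0.043]
wrist_force: [0.8, -0.2, 0.3]
width: 0.0299
finger_force: 29.9
```

play_rows(
  translation=[
    [0.01, 0.92, 0],
    [0.01, 0.92, 0],
    [0.01, 0.9, 0],
    [0, 0, 0.3],
    [0, 0, 0.5],
    [0, 0, 0.5],
    [0, 0, 0.2],
    [0, 0, 0],
  ],
  twist=[
    [0, 0, 0],
    [0, 0, 0],
    [0, 0, 0],
    [0, 0, 0],
    [0, 0, 0],
    [0, 0, 0],
    [0, 0, 0],
    [0, 0, 0],
  ],
  gripper=[-1, -1, -1, -1, -1, -1, -1, -1],
)

```text
time: 20.0
tool_pos: [0.4636, -0.1708, 0.2806]
ee_rot: [-3.139, 0.003, 0.044]
wrist_force: [-0.1, 0.4, -0.7]
width: 0.0299
finger_force: 29.9
```

```bash
python3 go.py .4627 -.172 .216 0.039; python3 - <<'E'
from h import *
for n in("top","side"):
    im=robot.snapshot(n)
    for t in("wedge","fixings_box"): print(n,t,[(r['centre'],r['score']) for r in robot.spot_point(t,n)[:1]])
E
```

```text
cur [-0.02  0.03  1.61]
tgt [-0.02  0.03  1.61]
turn z 0.05 t 20.0 w 0.029919871959224888 q [-0.47  0.02  1.69  0.    1.43  1.06] rot [-3.139e+00  3.000e-03  4.400e-02] [ 0.4636099  -0.17077984  0.28059659]
top wedge [([0.4653, -0.1692, 0.0748], 0.63)]
top fixings_box [([0.4635, -0.1363, 0.0016], 0.74)]
side wedge [([0.464, -0.1702, 0.077], 0.89)]
side fixings_box [([0.4588, -0.1343, -0.0023], 0.9)]
```

play_rows(
  translation=[
    [-0.04, 0.07, 0.3],
    [0, 0, 0.5],
    [0, 0, 0.4],
    [0, 0, 0.2],
    [0, 0, 0.1],
    [0, 0, 0],
  ],
  twist=[
    [0, 0, 0],
    [0, 0, 0],
    [0, 0, 0],
    [0, 0, 0],
    [0, 0, 0],
    [0, 0, 0],
  ],
  gripper=[-1, -1, -1, -1, -1, -1],
)

```text
time: 20.9
tool_pos: [0.4626, -0.1746, 0.2218]
ee_rot: [-3.141, 0.001, 0.043]
wrist_force: [-0.3, -0.4, -0.7]
width: 0.0301
finger_force: 29.9
```

play_rows(
  translation=[
    [0, 0, 0.05],
    [0, 0, 0],
  ],
  twist=[
    [0, 0, 0],
    [0, 0, 0],
  ],
  gripper=[-1, -1],
)

```text
time: 21.1
tool_pos: [0.4629, -0.1747, 0.2208]
ee_rot: [3.141, -0.001, 0.043]
wrist_force: [-0.3, 0.5, -0.0]
width: 0.0302
finger_force: 29.9
```

play_rows(
  translation=[
    [0, 0, 0.05],
    [0, 0, 0],
  ],
  twist=[
    [0, 0, 0],
    [0, 0, 0],
  ],
  gripper=[-1, -1],
)

```text
time: 21.3
tool_pos: [0.4627, -0.1745, 0.2184]
ee_rot: [3.141, -0.0, 0.043]
wrist_force: [0.5, -0.3, -0.9]
width: 0.0301
finger_force: 29.9
```

play_rows(
  translation=[
    [0, 0, 0.05],
    [0, 0, 0],
  ],
  twist=[
    [0, 0, 0],
    [0, 0, 0],
  ],
  gripper=[-1, -1],
)

```text
time: 21.5
tool_pos: [0.4626, -0.1745, 0.2161]
ee_rot: [-3.142, 0.0, 0.043]
wrist_force: [0.5, 0.6, -1.2]
width: 0.0301
finger_force: 29.9
```

play_rows(
  translation=[
    [0, 0, 0.05],
    [0, 0, 0],
  ],
  twist=[
    [0, 0, 0],
    [0, 0, 0],
  ],
  gripper=[-1, -1],
)

```text
time: 21.7
tool_pos: [0.4626, -0.1745, 0.214]
ee_rot: [-3.141, 0.0, 0.043]
wrist_force: [-0.1, 0.6, -0.3]
width: 0.0302
finger_force: 29.9
```

play_rows(
  translation=[
    [0, 0, 0],
    [0, 0, 0],
    [0, 0, 0],
    [0, 0, 0],
    [0, 0, -0.3],
    [0, 0, -0.6],
    [0, 0, -1],
    [0, 0, -1],
  ],
  twist=[
    [0, 0, 0],
    [0, 0, 0],
    [0, 0, 0],
    [0, 0, 0],
    [0, 0, 0],
    [0, 0, 0],
    [0, 0, 0],
    [0, 0, 0],
  ],
  gripper=[0, 0, 0, 0, 0, 0, 0, 0],
)

```text
time: 22.5
tool_pos: [0.4624, -0.1744, 0.3319]
ee_rot: [-3.141, 0.001, 0.043]
wrist_force: [0.2, -0.1, 0.5]
width: 0.0473
finger_force: 0.0
```

```bash
python3 go.py .4705 .346 .33 0
```

```text
cur [  0.76 -12.99   0.05]
tgt [  0.2  -13.01   0.05]
turn z 0.43 t 22.5 w 0.04731615028230468 q [-0.48 -0.01  1.62 -0.    1.54  1.05] rot [-3.141e+00  1.000e-03  4.300e-02] [ 0.4623753  -0.17438028  0.33190001]
```

play_rows(
  translation=[
    [0.055, -0.93, 0],
    [0.055, -0.93, 0],
    [0.055, -0.93, 0],
    [0.055, -0.93, 0],
    [0.055, -0.93, 0],
    [0.055, -0.93, 0],
    [0.055, -0.93, 0],
    [0.055, -0.93, 0],
  ],
  twist=[
    [0, 0, 0],
    [0, 0, 0],
    [0, 0, 0],
    [0, 0, 0],
    [0, 0, 0],
    [0, 0, 0],
    [0, 0, 0],
    [0, 0, 0],
  ],
  gripper=[0, 0, 0, 0, 0, 0, 0, 0],
)

```text
time: 23.3
tool_pos: [0.4673, 0.125, 0.3315]
ee_rot: [-3.142, -0.002, 0.043]
wrist_force: [1.1, -0.7, -0.4]
width: 0.0466
finger_force: 0.0
```

play_rows(
  translation=[
    [0.055, -0.93, 0],
    [0.055, -0.93, 0],
    [0.055, -0.93, 0],
    [0.055, -0.93, 0],
    [0.055, -0.93, 0],
    [0.055, -0.93, 0],
    [0, 0, 0],
    [0, 0, 0],
  ],
  twist=[
    [0, 0, 0],
    [0, 0, 0],
    [0, 0, 0],
    [0, 0, 0],
    [0, 0, 0],
    [0, 0, 0],
    [0, 0, 0.54],
    [0, 0, 0],
  ],
  gripper=[0, 0, 0, 0, 0, 0, 0, 0],
)

```text
time: 24.1
tool_pos: [0.4709, 0.3482, 0.3309]
ee_rot: [3.142, -0.001, -0.009]
wrist_force: [0.5, -0.2, -0.4]
width: 0.0469
finger_force: 0.0
```

```bash
python3 go.py .4705 .346 .226 -.011; python3 - <<'E'
from h import *
for n in("top","side"):
    im=robot.snapshot(n); cv2.imwrite(f"pics/{n}4.png",im[:,:,::-1])
    for t in("wedge","lift_tray"): print(n,t,[(r['centre'],r['score']) for r in robot.spot_point(t,n)[:1]])
a=cv2.imread("pics/top4.png")[185:265,340:440];b=cv2.imread("pics/side4.png")[165:245,85:195]
cv2.imwrite("pics/c4.png",np.hstack([cv2.resize(a,(400,320)),cv2.resize(b,(400,320))]))
E
```

```text
cur [-0.01  0.05  2.62]
tgt [-0.01  0.05  2.62]
turn z 0.02 t 24.1 w 0.046854265297848384 q [ 0.54  0.19  1.4  -0.    1.55  2.12] rot [ 3.142e+00 -1.000e-03 -9.000e-03] [0.47094286 0.34817449 0.33085637]
top wedge [([0.4645, -0.1731, 0.01], 0.94)]
top lift_tray [([0.4691, 0.3451, 0.0046], 0.92)]
side wedge [([0.4636, -0.1746, 0.008], 0.69)]
side lift_tray [([0.4685, 0.347, -0.0006], 0.7)]
```

View pics/c4.png

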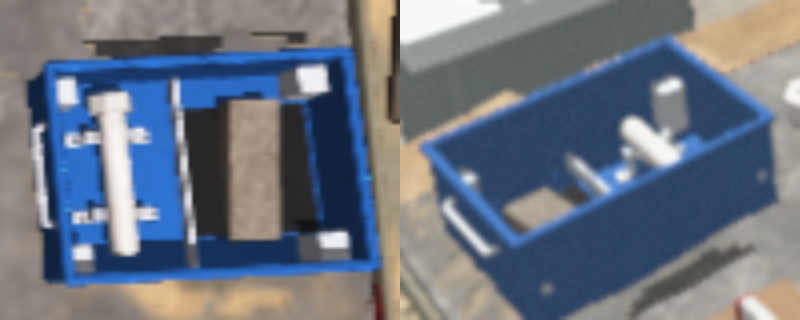

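play_rows(
  translation=[
    [0, 0.05, 0.5],
    [0, 0, 0.7],
    [0, 0, 0.7],
    [0, 0, 0.5],
    [0, 0, 0.22],
    [0, 0, 0],
    [0, 0, 0],
    [0, 0, 0],
  ],
  twist=[
    [0, 0, 0],
    [0, 0, 0],
    [0, 0, 0],
    [0, 0, 0],
    [0, 0, 0],
    [0, 0, 0],
    [0, 0, 0],
    [0, 0, 0],
  ],
  gripper=[0, 0, 0, 0, 0, 0, -1, -1],
)

```text
time: 25.2
tool_pos: [0.4718, 0.3453, 0.2273]
ee_rot: [-3.14, -0.003, -0.011]
wrist_force: [-0.7, -0.3, -0.3]
width: 0.0344
finger_force: 0.0
```

play_rows(
  translation=[
    [0, 0, 0],
    [0, 0, 0],
    [0, 0, 0],
    [0, 0, 0],
    [0, 0, 0],
    [0, 0, 0],
  ],
  twist=[
    [0, 0, 0],
    [0, 0, 0],
    [0, 0, 0],
    [0, 0, 0],
    [0, 0, 0],
    [0, 0, 0],
  ],
  gripper=[-1, -1, -1, -1, -1, -1],
)

```text
time: 25.8
tool_pos: [0.4713, 0.3451, 0.2259]
ee_rot: [-3.141, -0.001, -0.011]
wrist_force: [0.1, 0.2, 2.9]
width: 0.0089
finger_force: 30.0
```

play_rows(
  translation=[
    [0, 0, -0.2],
    [0, 0, -0.4],
    [0, 0, -0.5],
    [0, 0, -0.5],
    [0, 0, -0.5],
    [0, 0, -0.5],
    [0, 0, -0.4],
    [0, 0, 0],
  ],
  twist=[
    [0, 0, 0],
    [0, 0, 0],
    [0, 0, 0],
    [0, 0, 0],
    [0, 0, 0],
    [0, 0, 0],
    [0, 0, -0.25],
    [0, 0, -0.25],
  ],
  gripper=[-1, -1, -1, -1, -1, -1, -1, -1],
)

```text
time: 26.6
tool_pos: [0.4715, 0.3453, 0.3481]
ee_rot: [-3.139, -0.004, 0.04]
wrist_force: [0.3, -0.1, -2.3]
width: 0.0089
finger_force: 30.0
```

```bash
python3 go.py .4615 -.132 .35 .039
```

```text
cur [-0.73 11.91 -0.05]
tgt [-0.72 11.91 -0.05]
turn z 0.01 t 26.6 w 0.008936141914177739 q [ 0.54  0.18  1.38 -0.    1.58  2.07] rot [-3.139 -0.004  0.04 ] [0.47150668 0.34532545 0.34812363]
```

play_rows(
  translation=[
    [-0.05, 0.5, 0],
    [-0.05, 0.85, 0],
    [-0.05, 0.85, 0],
    [-0.05, 0.85, 0],
    [-0.05, 0.85, 0],
    [-0.05, 0.85, 0],
    [-0.05, 0.85, 0],
    [-0.05, 0.85, 0],
  ],
  twist=[
    [0, 0, 0],
    [0, 0, 0],
    [0, 0, 0],
    [0, 0, 0],
    [0, 0, 0],
    [0, 0, 0],
    [0, 0, 0],
    [0, 0, 0],
  ],
  gripper=[-1, -1, -1, -1, -1, -1, -1, -1],
)

```text
time: 27.4
tool_pos: [0.4645, 0.0854, 0.3439]
ee_rot: [3.141, 0.002, 0.039]
wrist_force: [1.1, -0.3, -2.0]
width: 0.0089
finger_force: 30.0
```

play_rows(
  translation=[
    [-0.05, 0.85, 0],
    [-0.05, 0.85, 0],
    [-0.05, 0.85, 0],
    [-0.05, 0.85, 0],
    [-0.05, 0.85, 0],
    [-0.05, 0.8, 0],
    [-0.02, 0.4, 0],
    [0, 0, 0],
  ],
  twist=[
    [0, 0, 0],
    [0, 0, 0],
    [0, 0, 0],
    [0, 0, 0],
    [0, 0, 0],
    [0, 0, 0],
    [0, 0, 0],
    [0, 0, 0],
  ],
  gripper=[-1, -1, -1, -1, -1, -1, -1, -1],
)

```text
time: 28.2
tool_pos: [0.4604, -0.1334, 0.3439]
ee_rot: [-3.141, 0.003, 0.036]
wrist_force: [-0.5, 0.9, -2.7]
width: 0.0089
finger_force: 30.0
```

```bash
python3 go.py .4615 -.132 .30 .039;  python3 - <<'E'
from h import *
for n in("top","side"):
    im=robot.snapshot(n); cv2.imwrite(f"pics/{n}5.png",im[:,:,::-1])
    for t in("fixings_box","lift_tray"): print(n,t,[(r['centre'],r['score']) for r in robot.spot_point(t,n)[:1]])
a=cv2.imread("pics/top5.png")[175:275,335:445];b=cv2.imread("pics/side5.png")[120:250,70:210]
cv2.imwrite("pics/c5.png",np.hstack([cv2.resize(a,(400,364)),cv2.resize(b,(392,364))]))
E
```

```text
cur [ 0.03 -0.03  1.1 ]
tgt [ 0.03 -0.03  1.1 ]
turn z -0.03 t 28.2 w 0.008857091834783915 q [-0.4  -0.05  1.63 -0.    1.56  1.14] rot [-3.141e+00  3.000e-03  3.600e-02] [ 0.46040676 -0.13336637  0.34388025]
top fixings_box [([0.4466, 0.0342, -0.0027], 0.64)]
top lift_tray [([0.4606, -0.1328, 0.1221], 0.93)]
side fixings_box [([0.4596, -0.1298, -0.0015], 0.76)]
side lift_tray [([0.4579, -0.1272, 0.1195], 0.94)]
```

View pics/c5.png

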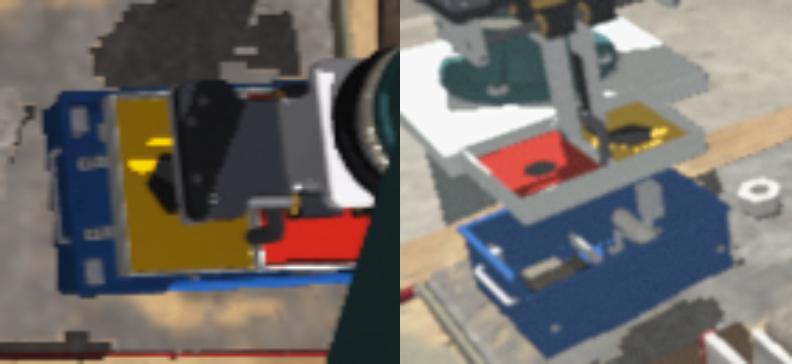

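play_rows(
  translation=[
    [0.04, -0.02, 0.3],
    [0, 0, 0.3],
    [0, 0, 0.3],
    [0, 0, 0.15],
    [0, 0, 0],
  ],
  twist=[
    [0, 0, 0],
    [0, 0, 0],
    [0, 0, 0],
    [0, 0, 0],
    [0, 0, 0],
  ],
  gripper=[-1, -1, -1, -1, -1],
)

```text
time: 29.0
tool_pos: [0.4619, -0.1306, 0.3015]
ee_rot: [-3.14, 0.003, 0.039]
wrist_force: [-0.0, -0.5, -1.7]
width: 0.009
finger_force: 30.0
```

```bash
python3 go.py .462 -.1325 .27 .039;  python3 - <<'E'
from h import *
for n in("top","side"):
    im=robot.snapshot(n); cv2.imwrite(f"pics/{n}6.png",im[:,:,::-1])
a=cv2.imread("pics/top6.png")[190:270,340:440];b=cv2.imread("pics/side6.png")[160:250,80:200]
cv2.imwrite("pics/c6.png",np.hstack([cv2.resize(a,(400,320),interpolation=2),cv2.resize(b,(400,300),interpolation=2)[:320].copy() if 0 else cv2.resize(b,(400,320),interpolation=2)]))
E
```

```text
cur [-0.    0.05  0.79]
tgt [-0.    0.05  0.79]
turn z -0.0 t 29.0 w 0.009028161370366623 q [-0.39 -0.02  1.69 -0.    1.48  1.14] rot [-3.14e+00  3.00e-03  3.90e-02] [ 0.46194807 -0.13059675  0.30150612]
```

View pics/c6.png

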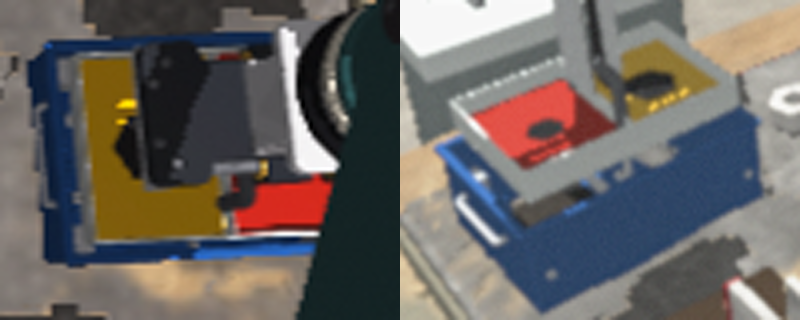

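play_rows(
  translation=[
    [0, 0.04, 0],
    [0, 0, 0.1],
    [0, 0, 0.1],
    [0, 0, 0.1],
    [0, 0, 0],
  ],
  twist=[
    [0, 0, 0],
    [0, 0, 0],
    [0, 0, 0],
    [0, 0, 0],
    [0, 0, 0],
  ],
  gripper=[-1, -1, -1, -1, -1],
)

```text
time: 29.6
tool_pos: [0.4622, -0.1323, 0.2905]
ee_rot: [-3.141, 0.002, 0.039]
wrist_force: [-0.9, -1.0, -2.3]
width: 0.0089
finger_force: 30.0
```

play_rows(
  translation=[
    [0, 0, 0.1],
    [0, 0, 0.1],
    [0, 0, 0],
  ],
  twist=[
    [0, 0, 0],
    [0, 0, 0],
    [0, 0, 0],
  ],
  gripper=[-1, -1, -1],
)

```text
time: 29.9
tool_pos: [0.4622, -0.1323, 0.2826]
ee_rot: [-3.141, 0.001, 0.039]
wrist_force: [-0.2, 0.5, -1.9]
width: 0.0089
finger_force: 30.0
```

Entered the rim freely.

play_rows(
  translation=[
    [0, 0, 0.1],
    [0, 0, 0.1],
    [0, 0, 0.05],
    [0, 0, 0],
  ],
  twist=[
    [0, 0, 0],
    [0, 0, 0],
    [0, 0, 0],
    [0, 0, 0],
  ],
  gripper=[-1, -1, -1, -1],
)

```text
time: 30.3
tool_pos: [0.4623, -0.1324, 0.2729]
ee_rot: [-3.141, 0.001, 0.039]
wrist_force: [-0.4, 0.2, -2.6]
width: 0.0093
finger_force: 30.0
```

play_rows(
  translation=[
    [0, 0, 0.05],
    [0, 0, 0],
  ],
  twist=[
    [0, 0, 0],
    [0, 0, 0],
  ],
  gripper=[-1, -1],
)

```text
time: 30.5
tool_pos: [0.4624, -0.1324, 0.2713]
ee_rot: [-3.142, 0.0, 0.039]
wrist_force: [-0.0, -0.0, -2.3]
width: 0.0091
finger_force: 30.0
```

play_rows(
  translation=[
    [0, 0, 0.05],
    [0, 0, 0],
  ],
  twist=[
    [0, 0, 0],
    [0, 0, 0],
  ],
  gripper=[-1, -1],
)

```text
time: 30.7
tool_pos: [0.4626, -0.1325, 0.2699]
ee_rot: [3.141, -0.001, 0.039]
wrist_force: [-0.2, 0.0, -0.2]
width: 0.0088
finger_force: 30.0
```

play_rows(
  translation=[
    [0, 0, 0],
    [0, 0, 0],
    [0, 0, 0],
    [0, 0, 0],
    [0, 0, -0.3],
    [0, 0, -0.6],
    [0, 0, -0.9],
    [0, 0, -0.9],
  ],
  twist=[
    [0, 0, 0],
    [0, 0, 0],
    [0, 0, 0],
    [0, 0, 0],
    [0, 0, 0],
    [0, 0, 0],
    [0, 0, 0],
    [0, 0, 0],
  ],
  gripper=[-0.4, -0.4, -0.4, -0.4, -0.4, -0.4, -0.4, -0.4],
)

```text
time: 31.5
tool_pos: [0.4622, -0.1323, 0.3792]
ee_rot: [-3.142, 0.0, 0.039]
wrist_force: [-1.1, -1.0, -0.0]
width: 0.0283
finger_force: 0.0
```

```bash
python3 go.py .448 .037 .30 1.49
```

```text
cur [-0.19 -4.24  1.98]
tgt [ 4.19 -0.7   1.98]
turn z -14.51 t 31.5 w 0.02829132902246901 q [-0.4  -0.06  1.57 -0.    1.63  1.14] rot [-3.142  0.     0.039] [ 0.46222039 -0.1323092   0.37919061]
```

play_rows(
  translation=[
    [-0.03, -0.7, 0],
    [-0.03, -0.7, 0],
    [-0.03, -0.7, 0],
    [-0.03, -0.7, 0],
    [-0.03, -0.7, 0],
    [-0.03, -0.7, 0],
    [0, 0, 0],
    [0, 0, 0],
  ],
  twist=[
    [0, 0, 0],
    [0, 0, 0],
    [0, 0, 0],
    [0, 0, 0],
    [0, 0, 0],
    [0, 0, -0.5],
    [0, 0, -1],
    [0, 0, -1],
  ],
  gripper=[0.4, 0.4, 0.4, 0.4, 0.4, 0.4, 0.4, 0.4],
)

```text
time: 32.3
tool_pos: [0.4485, 0.0361, 0.3786]
ee_rot: [3.141, -0.001, 0.295]
wrist_force: [-0.4, 0.0, -0.1]
width: 0.0656
finger_force: 0.0
```

play_rows(
  translation=[
    [0, 0, 0],
    [0, 0, 0],
    [0, 0, 0.3],
    [0, 0, 0.3],
    [0, 0, 0.4],
    [0, 0, 0.4],
    [0, 0, 0.5],
    [0, 0, 0.5],
  ],
  twist=[
    [0, 0, -1],
    [0, 0, -1],
    [0, 0, -1],
    [0, 0, -1],
    [0, 0, -1],
    [0, 0, -1],
    [0, 0, -1],
    [0, 0, -1],
  ],
  gripper=[0.4, 0.4, 0.4, 0.4, 0.4, 0.4, 0.4, 0.4],
)

```text
time: 33.1
tool_pos: [0.449, 0.0352, 0.282]
ee_rot: [3.14, -0.001, 1.093]
wrist_force: [-0.2, 0.6, -0.1]
width: 0.0656
finger_force: 0.0
```

play_rows(
  translation=[
    [0, 0, 0.3],
    [0, 0, 0],
    [0, 0, 0],
    [0, 0, 0],
    [0, 0, 0],
  ],
  twist=[
    [0, 0, -1],
    [0, 0, -1],
    [0, 0, -1],
    [0, 0, -1],
    [0, 0, 0],
  ],
  gripper=[0.4, 0.4, 0.4, 0.4, 0.4],
)

```text
time: 33.6
tool_pos: [0.449, 0.0352, 0.2704]
ee_rot: [3.14, 0.0, 1.489]
wrist_force: [-0.3, -0.0, -0.4]
width: 0.066
finger_force: 0.0
```

```bash
python3 go.py .448 .036 .202 1.49; python3 - <<'E'
from h import *
for n in("top","side"):
    im=robot.snapshot(n); cv2.imwrite(f"pics/{n}7.png",im[:,:,::-1])
    for t in("big_nut","small_nut","lift_tray"): print(n,t,[(r['centre'],r['score']) for r in robot.spot_point(t,n)[:1]])
a=cv2.imread("pics/top7.png")[190:270,340:440];b=cv2.imread("pics/side7.png")[160:250,80:215]
cv2.imwrite("pics/c7.png",np.vstack([cv2.resize(a,(400,300),interpolation=2),cv2.resize(b,(400,300),interpolation=2)]))
E
```

```text
cur [ 0.02 -0.03  1.71]
tgt [ 0.02 -0.03  1.71]
turn z -0.01 t 33.6 w 0.06600107940242424 q [-0.05 -0.07  1.8  -0.    1.41  0.03] rot [3.14  0.    1.489] [0.44898679 0.03515868 0.27039723]
top big_nut [([0.4505, 0.037, -0.0056], 0.63)]
top small_nut [([0.552, 0.1255, 0.0042], 0.45)]
top lift_tray []
side big_nut [([0.4418, 0.0338, 0.0007], 0.61)]
side small_nut [([0.5516, 0.1277, 0.0015], 0.57)]
side lift_tray [([0.4597, -0.1323, 0.0451], 0.98)]
```

View pics/c7.png

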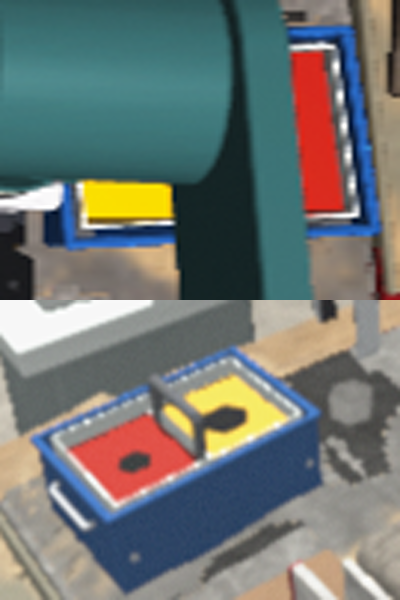

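play_rows(
  translation=[
    [0.02, -0.03, 0.4],
    [0, 0, 0.6],
    [0, 0, 0.5],
    [0, 0, 0.2],
    [0, 0, 0],
    [0, 0, 0],
    [0, 0, 0],
    [0, 0, 0],
  ],
  twist=[
    [0, 0, 0],
    [0, 0, 0],
    [0, 0, 0],
    [0, 0, 0],
    [0, 0, 0],
    [0, 0, 0],
    [0, 0, 0],
    [0, 0, 0],
  ],
  gripper=[0.4, 0.4, 0.4, 0.4, 0.4, -1, -1, -1],
)

```text
time: 34.8
tool_pos: [0.4479, 0.0361, 0.2021]
ee_rot: [3.14, 0.0, 1.489]
wrist_force: [-1.1, 1.0, 1.0]
width: 0.0454
finger_force: 0.0
```

play_rows(
  translation=[
    [0, 0, 0],
    [0, 0, 0],
    [0, 0, 0],
    [0, 0, 0],
    [0, 0, 0],
  ],
  twist=[
    [0, 0, 0],
    [0, 0, 0],
    [0, 0, 0],
    [0, 0, 0],
    [0, 0, 0],
  ],
  gripper=[-1, -1, -1, -1, -1],
)

```text
time: 35.3
tool_pos: [0.4478, 0.0361, 0.2019]
ee_rot: [3.141, 0.0, 1.489]
wrist_force: [-0.9, 0.3, 5.2]
width: 0.0371
finger_force: 30.0
```

play_rows(
  translation=[
    [0, 0, -0.2],
    [0, 0, -0.5],
    [0, 0, -0.8],
    [0, 0, -0.8],
    [0, 0, -0.8],
    [0, 0, -0.8],
    [0, 0, -0.5],
    [0, 0, 0],
  ],
  twist=[
    [0, 0, 0],
    [0, 0, 0],
    [0, 0, 0],
    [0, 0, 0],
    [0, 0, 0],
    [0, 0, 0],
    [0, 0, -0.6],
    [0, 0, -0.6],
  ],
  gripper=[-1, -1, -1, -1, -1, -1, -1, -1],
)

```text
time: 36.1
tool_pos: [0.4481, 0.0361, 0.3814]
ee_rot: [3.134, 0.001, 1.611]
wrist_force: [0.1, 0.3, -1.5]
width: 0.0369
finger_force: 30.0
```

```bash
python3 go.py .460 -.091 .36 1.61
```

```text
cur [-3.19  0.17  0.54]
tgt [-3.19  0.17  0.54]
turn z 0.01 t 36.1 w 0.0369315253632195 q [-0.05 -0.14  1.63 -0.    1.64 -0.09] rot [3.134e+00 1.000e-03 1.611e+00] [0.44810532 0.03608378 0.38144394]
```

play_rows(
  translation=[
    [-0.5, 0.03, 0],
    [-0.7, 0.03, 0],
    [-0.7, 0.03, 0],
    [-0.7, 0.04, 0],
    [-0.58, 0.04, 0],
    [0, 0, 0.4],
    [0, 0, 0.7],
    [0, 0, 0.7],
  ],
  twist=[
    [0, 0, 0],
    [0, 0, 0],
    [0, 0, 0],
    [0, 0, 0],
    [0, 0, 0],
    [0, 0, 0],
    [0, 0, 0],
    [0, 0, 0],
  ],
  gripper=[-1, -1, -1, -1, -1, -1, -1, -1],
)

```text
time: 36.9
tool_pos: [0.4592, -0.0911, 0.3049]
ee_rot: [3.141, 0.0, 1.608]
wrist_force: [0.6, 0.5, -0.4]
width: 0.0369
finger_force: 30.0
```

play_rows(
  translation=[
    [0, 0, 0.5],
    [0, 0, 0.3],
    [0, 0, 0.15],
    [0, 0, 0],
    [0, 0, 0],
  ],
  twist=[
    [0, 0, 0],
    [0, 0, 0],
    [0, 0, 0],
    [0, 0, 0],
    [0, 0, 0],
  ],
  gripper=[-1, -1, -1, -1, -1],
)

```text
time: 37.4
tool_pos: [0.4597, -0.0909, 0.2686]
ee_rot: [3.14, 0.001, 1.609]
wrist_force: [1.1, -0.1, -1.9]
width: 0.0374
finger_force: 30.0
```

play_rows(
  translation=[
    [0, 0, 0.15],
    [0, 0, 0.1],
    [0, 0, 0],
  ],
  twist=[
    [0, 0, 0],
    [0, 0, 0],
    [0, 0, 0],
  ],
  gripper=[-1, -1, -1],
)

```text
time: 37.7
tool_pos: [0.4591, -0.0907, 0.257]
ee_rot: [-3.141, -0.0, 1.609]
wrist_force: [0.1, 0.5, -1.3]
width: 0.0371
finger_force: 30.0
```

play_rows(
  translation=[
    [0, 0, 0.05],
    [0, 0, 0],
  ],
  twist=[
    [0, 0, 0],
    [0, 0, 0],
  ],
  gripper=[-1, -1],
)

```text
time: 37.9
tool_pos: [0.4594, -0.0908, 0.2559]
ee_rot: [3.141, 0.0, 1.609]
wrist_force: [-0.4, -0.8, 1.7]
width: 0.0373
finger_force: 30.0
```

Contact; release, lift, and go to the small nut.

play_rows(
  translation=[
    [0, 0, 0],
    [0, 0, 0],
    [0, 0, 0],
    [0, 0, 0],
    [0, 0, -0.3],
    [0, 0, -0.6],
    [0, 0, -0.9],
    [0, 0, -0.9],
  ],
  twist=[
    [0, 0, 0],
    [0, 0, 0],
    [0, 0, 0],
    [0, 0, 0],
    [0, 0, 0],
    [0, 0, 0],
    [0, 0, 0],
    [0, 0, 0],
  ],
  gripper=[0.1, 0.1, 0.1, 0.1, 0.1, 0.1, 0.1, 0.1],
)

```text
time: 38.7
tool_pos: [0.459, -0.0907, 0.3651]
ee_rot: [-3.141, -0.0, 1.609]
wrist_force: [0.6, -0.5, 0.3]
width: 0.0518
finger_force: 0.0
```

```bash
python3 - <<'E'
from m import *
d=px2w("top",A(142,39),.013)-px2w("top",A(186,42),.013);print(d,np.arctan2(d[1],d[0]))
im=cv2.imread("pics/top0.png")[188:200,275:287]
w=(im.min(2)>165).astype(np.uint8);ys,xs=np.nonzero(w);print(w.sum(),xs.min()+275,xs.max()+275,ys.min()+188,ys.max()+188, px2w("top",((xs.min()+xs.max())/2+275,(ys.min()+ys.max())/2+188),.010))
print("\n".join("".join(".#"[v] for v in r) for r in w))
E
python3 go.py .5515 .126 .30 1.54
```

```text
[0.00207983 0.0277672  0.        ] 1.4960335367771995
56 275 285 189 197 [0.55174149 0.12753203 0.01      ]
............
...######...
..###..###..
.###....###.
.###....###.
###.....###.
.###....###.
..###..###..
..########..
...######...
............
............
cur [5.33 2.52 1.63]
tgt [5.49 2.14 1.63]
turn z 0.69 t 38.7 w 0.05182402340894049 q [-0.32 -0.09  1.62 -0.    1.61 -0.35] rot [-3.141 -0.     1.609] [ 0.45900382 -0.09069452  0.36512121]
```

play_rows(
  translation=[
    [0.76, 0.36, 0],
    [0.76, 0.36, 0],
    [0.76, 0.36, 0],
    [0.76, 0.36, 0],
    [0.76, 0.36, 0],
    [0.76, 0.36, 0],
    [0.77, 0.36, 0],
    [0, 0, 0.4],
  ],
  twist=[
    [0, 0, 0],
    [0, 0, 0],
    [0, 0, 0],
    [0, 0, 0],
    [0, 0, 0],
    [0, 0, 0],
    [0, 0, 0],
    [0, 0, 0.9],
  ],
  gripper=[0.1, 0.1, 0.1, 0.1, 0.1, 0.1, 0.1, 0.1],
)

```text
time: 39.5
tool_pos: [0.5533, 0.1295, 0.3505]
ee_rot: [3.135, -0.003, 1.521]
wrist_force: [-0.6, -0.5, 0.7]
width: 0.0515
finger_force: 0.0
```

play_rows(
  translation=[
    [0, 0, 0.7],
    [0, 0, 0.7],
    [0, 0, 0.6],
    [0, 0, 0.2],
    [0, 0, 0],
  ],
  twist=[
    [0, 0, 0],
    [0, 0, 0],
    [0, 0, 0],
    [0, 0, 0],
    [0, 0, 0],
  ],
  gripper=[0.1, 0.1, 0.1, 0.1, 0.1],
)

```text
time: 40.0
tool_pos: [0.5516, 0.1261, 0.2587]
ee_rot: [-3.139, 0.001, 1.519]
wrist_force: [0.4, 0.2, 0.1]
width: 0.0514
finger_force: 0.0
```

```bash
python3 go.py .5516 .1268 .2015 1.52; python3 - <<'E'
from h import *
for n in("top","side"):
    im=robot.snapshot(n); cv2.imwrite(f"pics/{n}8.png",im[:,:,::-1])
    for t in("big_nut","small_nut","lift_tray"): print(n,t,[(r['centre'],r['score']) for r in robot.spot_point(t,n)[:1]])
E
```

```text
cur [ 0.02 -0.    1.43]
tgt [ 0.02 -0.    1.43]
turn z -0.01 t 40.0 w 0.05139807138070789 q [ 0.12  0.2   1.54 -0.    1.41  0.18] rot [-3.139e+00  1.000e-03  1.519e+00] [0.5516374  0.12605817 0.25871617]
top big_nut [([0.461, -0.0886, 0.0517], 0.65)]
top small_nut []
top lift_tray [([0.4623, -0.1311, 0.0488], 0.9)]
side big_nut [([0.4579, -0.0916, 0.0536], 0.75)]
side small_nut [([0.5513, 0.1239, 0.0016], 0.53)]
side lift_tray [([0.4598, -0.1322, 0.0448], 0.96)]
```

play_rows(
  translation=[
    [0, 0, 0.5],
    [0, 0, 0.5],
    [0, 0, 0.3],
    [0, 0, 0.11],
    [0, 0, 0],
    [0, 0, 0],
    [0, 0, 0],
    [0, 0, 0],
  ],
  twist=[
    [0, 0, 0],
    [0, 0, 0],
    [0, 0, 0],
    [0, 0, 0],
    [0, 0, 0],
    [0, 0, 0],
    [0, 0, 0],
    [0, 0, 0],
  ],
  gripper=[0.1, 0.1, 0.1, 0.1, 0.1, -1, -1, -1],
)

```text
time: 41.2
tool_pos: [0.5522, 0.1261, 0.204]
ee_rot: [3.14, -0.0, 1.519]
wrist_force: [-0.3, -0.8, 0.4]
width: 0.0314
finger_force: 0.0
```

play_rows(
  translation=[
    [0, 0, 0],
    [0, 0, 0],
    [0, 0, 0],
    [0, 0, 0],
    [0, 0, 0],
  ],
  twist=[
    [0, 0, 0],
    [0, 0, 0],
    [0, 0, 0],
    [0, 0, 0],
    [0, 0, 0],
  ],
  gripper=[-1, -1, -1, -1, -1],
)

```text
time: 41.7
tool_pos: [0.5521, 0.1261, 0.2037]
ee_rot: [3.141, -0.0, 1.519]
wrist_force: [-1.4, -0.2, 4.3]
width: 0.0238
finger_force: 30.0
```

play_rows(
  translation=[
    [0, 0, -0.2],
    [0, 0, -0.5],
    [0, 0, -0.8],
    [0, 0, -0.8],
    [0, 0, -0.8],
    [0, 0, -0.8],
    [0, 0, -0.5],
    [0, 0, 0],
  ],
  twist=[
    [0, 0, 0],
    [0, 0, 0],
    [0, 0, 0],
    [0, 0, 0],
    [0, 0, 0],
    [0, 0, 0],
    [0, 0, -0.45],
    [0, 0, -0.45],
  ],
  gripper=[-1, -1, -1, -1, -1, -1, -1, -1],
)

```text
time: 42.5
tool_pos: [0.5523, 0.1261, 0.3835]
ee_rot: [3.134, -0.001, 1.611]
wrist_force: [0.5, 0.1, -0.7]
width: 0.0234
finger_force: 30.0
```

```bash
python3 go.py .463 -.1735 .36 1.61
```

```text
cur [-7.4  -2.53  0.59]
tgt [-7.4  -2.52  0.59]
turn z 0.01 t 42.5 w 0.023447643650401348 q [ 0.12  0.13  1.37 -0.    1.64  0.08] rot [ 3.134e+00 -1.000e-03  1.611e+00] [0.55225437 0.12614274 0.38346971]
```

play_rows(
  translation=[
    [-0.82, -0.28, 0],
    [-0.82, -0.28, 0],
    [-0.82, -0.28, 0],
    [-0.82, -0.28, 0],
    [-0.82, -0.28, 0],
    [-0.82, -0.28, 0],
    [-0.82, -0.28, 0],
    [-0.82, -0.28, 0],
  ],
  twist=[
    [0, 0, 0],
    [0, 0, 0],
    [0, 0, 0],
    [0, 0, 0],
    [0, 0, 0],
    [0, 0, 0],
    [0, 0, 0],
    [0, 0, 0],
  ],
  gripper=[-1, -1, -1, -1, -1, -1, -1, -1],
)

```text
time: 43.3
tool_pos: [0.4715, -0.1407, 0.3789]
ee_rot: [-3.141, -0.0, 1.609]
wrist_force: [-0.2, 0.0, -0.5]
width: 0.0234
finger_force: 30.0
```

play_rows(
  translation=[
    [-0.82, -0.28, 0],
    [0, 0, 0.3],
    [0, 0, 0.6],
    [0, 0, 0.7],
    [0, 0, 0.6],
    [0, 0, 0.4],
    [0, 0, 0.15],
    [0, 0, 0],
  ],
  twist=[
    [0, 0, 0],
    [0, 0, 0],
    [0, 0, 0],
    [0, 0, 0],
    [0, 0, 0],
    [0, 0, 0],
    [0, 0, 0],
    [0, 0, 0],
  ],
  gripper=[-1, -1, -1, -1, -1, -1, -1, -1],
)

```text
time: 44.1
tool_pos: [0.4621, -0.172, 0.2678]
ee_rot: [-3.139, -0.002, 1.609]
wrist_force: [-0.1, -0.2, 0.9]
width: 0.0234
finger_force: 30.0
```

```bash
python3 go.py .463 -.1735 .2577 1.61
```

```text
cur [-0.04  0.02  0.25]
tgt [-0.04  0.02  0.25]
turn z -0.01 t 44.1 w 0.02337178173466341 q [-0.47  0.03  1.71  0.    1.41 -0.51] rot [-3.139e+00 -2.000e-03  1.609e+00] [ 0.46212723 -0.17199022  0.26778369]
```

play_rows(
  translation=[
    [0, 0, 0.1],
    [0, 0, 0.08],
    [0, 0, 0],
  ],
  twist=[
    [0, 0, 0],
    [0, 0, 0],
    [0, 0, 0],
  ],
  gripper=[-1, -1, -1],
)

```text
time: 44.4
tool_pos: [0.4625, -0.1727, 0.2621]
ee_rot: [3.141, 0.0, 1.609]
wrist_force: [-0.4, -0.6, -0.8]
width: 0.0237
finger_force: 30.0
```

play_rows(
  translation=[
    [0, 0, 0.04],
    [0, 0, 0],
  ],
  twist=[
    [0, 0, 0],
    [0, 0, 0],
  ],
  gripper=[-1, -1],
)

```text
time: 44.6
tool_pos: [0.4624, -0.1728, 0.2604]
ee_rot: [3.141, 0.0, 1.609]
wrist_force: [0.5, -0.2, -0.8]
width: 0.0239
finger_force: 30.0
```

play_rows(
  translation=[
    [0, 0, 0.05],
    [0, 0, 0],
  ],
  twist=[
    [0, 0, 0],
    [0, 0, 0],
  ],
  gripper=[-1, -1],
)

```text
time: 44.8
tool_pos: [0.4623, -0.1727, 0.2581]
ee_rot: [-3.141, -0.0, 1.609]
wrist_force: [0.2, -0.5, -0.7]
width: 0.0235
finger_force: 30.0
```

play_rows(
  translation=[
    [0, 0, 0.02],
    [0, 0, 0],
  ],
  twist=[
    [0, 0, 0],
    [0, 0, 0],
  ],
  gripper=[-1, -1],
)

```text
time: 45.0
tool_pos: [0.4624, -0.1728, 0.2577]
ee_rot: [3.141, 0.0, 1.609]
wrist_force: [-0.2, 0.4, 0.2]
width: 0.0238
finger_force: 30.0
```

play_rows(
  translation=[
    [0, 0, 0],
    [0, 0, 0],
    [0, 0, 0],
    [0, 0, 0],
    [0, 0, -0.3],
    [0, 0, -0.7],
    [0, 0, -1],
    [0, 0, -1],
  ],
  twist=[
    [0, 0, 0],
    [0, 0, 0],
    [0, 0, 0],
    [0, 0, 0],
    [0, 0, 0],
    [0, 0, 0],
    [0, 0, 0],
    [0, 0, 0],
  ],
  gripper=[-0.1, -0.1, -0.1, -0.1, -0.1, -0.1, -0.1, -0.1],
)

```text
time: 45.8
tool_pos: [0.4621, -0.1726, 0.3793]
ee_rot: [-3.141, -0.0, 1.609]
wrist_force: [0.7, 0.0, 0.4]
width: 0.0423
finger_force: 0.0
```

play_rows(
  translation=[
    [0.9, 0, -0.4],
    [0.9, 0, 0],
    [0.9, 0, 0],
    [0.9, 0, 0],
    [0.9, 0, 0],
    [0.9, 0, 0],
    [0.9, 0, 0],
    [0.9, 0, 0],
  ],
  twist=[
    [0, 0, 0],
    [0, 0, 0],
    [0, 0, 0],
    [0, 0, 0],
    [0, 0, 0],
    [0, 0, 0],
    [0, 0, 0],
    [0, 0, 0],
  ],
  gripper=[-0.1, -0.1, -0.1, -0.1, -0.1, -0.1, -0.1, -0.1],
)

```text
time: 46.6
tool_pos: [0.451, 0.1165, 0.3947]
ee_rot: [3.14, -0.0, 1.609]
wrist_force: [0.2, -1.4, 0.4]
width: 0.0424
finger_force: 0.0
```

```bash
python3 - <<'E'
from h import *
for n in("top","side"):
    im=robot.snapshot(n); cv2.imwrite(f"pics/{n}9.png",im[:,:,::-1])
    for t in("big_nut","small_nut","lift_tray"): print(n,t,[(r['centre'],r['score']) for r in robot.spot_point(t,n)[:1]])
a=cv2.imread("pics/top9.png")[190:270,340:440];b=cv2.imread("pics/side9.png")[160:245,85:195]
cv2.imwrite("pics/c9.png",np.hstack([cv2.resize(a,(400,320),interpolation=2),cv2.resize(b,(400,320),interpolation=2)]))
print(robot.get_obs()['time'])
E
```

```text
top big_nut []
top small_nut [([0.4812, 0.4916, 0.0008], 0.58)]
top lift_tray [([0.4623, -0.1327, 0.0494], 0.85)]
side big_nut [([0.4577, -0.09, 0.0538], 0.45)]
side small_nut [([0.464, -0.1731, 0.0518], 0.55)]
side lift_tray [([0.461, -0.1304, 0.0428], 0.62)]
47.0
```

View pics/c9.png

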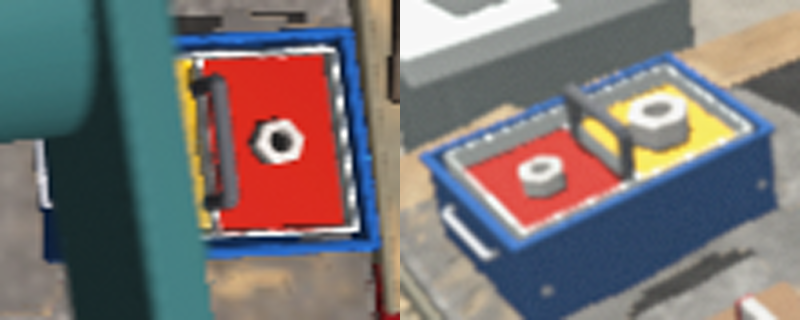

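The crops show both nuts lying flat in their wells: the small one in red at top-crop (278,142), the large one in yellow at side-crop (658,122). The tray is level inside the rim, so I'm handing in.

```bash
python3 -c "
from bench import robot
print(robot.close_job())"
```

```text
the job is handed in; nothing more can be done
None
```

The job is handed in at about 47 s of the 115 s allowed: bolt in the cradle, wedge on the mat, tray seated level in the box, and the large and small nuts flat in the yellow and red wells; the first try at gripping the bolt missed and was repeated, and no verdict came back.

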